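# Scrape the stuck lock nuts off the tilted parts tray into the steel cup

### The arm

A 7-joint arm with a two-finger parallel gripper is mounted at the origin on the work surface. World frame = base frame: x ahead of the robot, y to its left, z up, the work surface at z = 0. Lengths are in mm, angles in rad, forces in N, time in s.
With the tool pointing down it reaches from about 425 to 975 mm from the base axis. Payload 16.7 kg.
Tool frame: the origin (TCP) lies at the very end of the fingers, on their centre line; the grasp point (between the pads) lies 19 mm behind it; z points along the fingers, y is the line along which they close (so a half turn about z gives the same grasp; the last joint's range is limited). The gripper opens to 85 mm and grips with 20 to 120 N. Pads are 22 mm wide; open, the fingers measure 114 mm over their backs; the gripper's body (76 mm by 85 mm) begins 54 mm behind the grasp point. The pads swing forward as they close: fully open they stand 13 mm farther back than shut.
Start: joints at [-1.444, 0.426, 0.074, 1.606, -0.034, 1.111, -0.067], TCP at [184.469, 649.267, 231.302] pointing down, gripper open.
Joint ranges: [-2.85, 2.85], [-0.5, 2.14], [-1.23, 1.37], [0.21, 2.46], [-1.02, 4.16], [0.16, 2.05], [-2.73, 2.73]. Speed limits (rad/s): [1.89, 1.89, 2.39, 2.39, 3.01, 3.01, 3.01].

### API

Orientations are given as a rotation vector (axis times angle).
In Python, from bench import manip, vision, close_job gives the robot as it stands.
- The arm moves only by the tool carry_out, never from a script. Its argument "rows" is a list of rows, each a list of 7 numbers: the shift along the tool's x, y, z in units of 40 mm (1.0 is 40 mm), then the turn, a rotation vector about the tool's x, y, z in units of 6 degrees (1.0 is 6 degrees), then the finger opening in mm, from 0 to 85.4. A call has 1 to 10 rows; each row shifts and turns the commanded pose from where the row before left it, along the tool's axes as they then stand; what a row does not reach is not made up. A row lasts 1/12 s, in which the tool goes at most 41.7 mm and 7.16 degrees, less where a joint would pass 70% of its speed; a pose out of reach is approached as far as the arm can. A call is refused whole if a number of a shift passes 1 or a number of a turn 1, either way. A call with a gripper value outside its range is refused whole. The fingers move at their own pace and stop on an object; "newtons" is the grip in N (left out, the last holds). Time passes only in rows, so rows that do not move let the fingers close. It gives the time, the measured TCP pose, the force, the opening and the grip force at its end, in the units of the state.
- manip.get_obs(): the state, without advancing time (a new reading comes with each control period).
- vision.get_image(name): name is "side" or "top"; returns a dict with "frame" (384x512x3 uint8, blue, green, red), "camera_matrix" (3x3 intrinsics, pixels), "k1" (the pictures are not rectified: a ray, as slopes to the right and down, at radius r is drawn at 1 + k1 r^2 times it, then the intrinsics apply), "position" and "attitude" of the camera in the world. Camera axes: x right, y down, z forward; pixel columns grow to the right and rows downward; lengths in mm; the calibration is good to about 2 mm. A picture is of the moment at which its call begins. There is no depth.
- close_job(): hands the job in; it is judged then, once.
The state is a dict: "time_s": time; "joint_pos": joint angles; "qvel": joint speeds; "effort": joint torques, N m; "ee_pos": TCP position; "ee_rot": TCP orientation; "contact_force": force on the tool from outside, world axes, zero at the start; "ft_torque": the same for the moment, N m; "grip_width": finger opening in mm; "grasp_force": force on a finger pad.
Only numpy, scipy, OpenCV 4.12 (cv2) and the standard library are available. Lean on these libraries where they do the work, as an engineer would, in place of code of your own. Each camera call takes 0.05 s, during which the arm holds its last target. There are 200 camera calls.

### The job

Tip the parts tray up by its red bar to its stop (it stays where it is left), then with the scraper push all four brass nuts that stick to its lining down over the open lip into the steel cup, without touching the nuts with the gripper and pressing lightly (never over 35 N) so that the tray is not pushed back down. Then hang the scraper back in its rack, leaving the tray tipped up, the cup standing upright on the bench and the can, jar and screwdriver where they are.

Things in the scene. Friction and masses are not known exactly. Their poses are not given: they have to be found in the camera images.
- stand: Grey stand fixed to the bench, carrying the tray. Origin at bench level, straight below the middle of the hinge axis (= the tray's open lip); x points level from lip to the tray's back, y along the hinge, z up. Base plate x 50 to 200 mm, 120 mm wide, 12 mm high; 8 mm cheeks at y -48 and +48, 92 mm high near the lip (x -8 to 62), 75 mm behind it. Free space for the cup below the lip.
- tray (a joint): Tilt of the tray about its lip, rad: 0 level (start), grows as its back rises; end stop at 0.56. Hinge axis 80 mm above the bench, along the stand's y. The stiff hinge (1.6 N m friction) stays where it is left: about 10 N up at the bar raises it; about 8 N down near the back of the floor (more nearer the lip) pushes it down again.
- tray_lip (a point): Middle of the tray's open lip, on the floor surface and on the hinge axis. Its frame turns with the tray: x up along the floor from lip to back, y along the lip, z out of the floor.
- tray_floor (a point): Centre of the tray's floor surface, 85 mm from the lip; frame as tray_lip. Dark steel channel with grippy dark green lining: floor 170 mm long from lip to back wall, 74 mm wide; side and back walls 4 mm thick and 20 mm above the floor, open at the lip. Nuts do not slide on the lining by themselves, even at the stop.
- tray_bar (a point): Middle of the red round grip bar behind the tray's back wall: 12 mm thick, 70 mm long along the tray's y, between two 10 mm black arms; 214 mm from the hinge axis along the tray's x, 6 mm above the floor plane. 34 mm clear between it and the back wall. Moves with the tray.
- cup: Open round steel cup standing loose on the bench under the lip: 110 mm across the rim, 48 mm high, 3 mm wall, about 0.25 kg. Origin at the centre of its underside, z up.
- rack: Aluminium rack fixed to the bench: two upright plates, 10 mm thick, 100 mm long (along its y), 98 mm high, 30 mm apart (gap x -15 to 15 mm), open at top and ends, on a 70 x 100 x 8 mm base. Origin at bench level in the middle, z up. The scraper hangs in it with its guard lying on both plates, its blade down in the gap and along it.
- scraper: Red-handled scraper with black guard, about 0.17 kg. Origin at the centre of the guard's underside (98 mm above the bench when hung), z up along the handle, y along the blade edge, x across the blade. Guard 50 (x) x 80 (y) x 6 mm; handle on it 24 (x) x 50 (y) mm, top 58 mm above the origin. It scrapes best square to the tray floor; held plumb on the tipped tray its edge digs in.
- scraper_grip (a point): Centre of the scraper's handle, 35 mm above its origin; pinch across x. Below the guard a steel blade, 4 mm thick (x), 62 mm wide (y), on a 42 mm shank, straight lower edge. The blade is clamped (slips only above 60 N) so that it reaches 50 to 86 mm below the scraper's origin: how far differs each time and is not reported; find it by touching the tray floor lightly with the edge.
- nut0: Brass thin hex lock nut, 22 mm over its corners, 5 mm thick, 12 g, lying flat on the tray floor. Origin at the centre of its underside. At the start all four lie with their centres between 28 and 114 mm from the lip.
- nut1: Brass thin hex lock nut, 22 mm over its corners, 5 mm thick, 12 g, lying flat on the tray floor. Origin at the centre of its underside.
- nut2: Brass thin hex lock nut, 22 mm over its corners, 5 mm thick, 12 g, lying flat on the tray floor. Origin at the centre of its underside.
- nut3: Brass thin hex lock nut, 22 mm over its corners, 5 mm thick, 12 g, lying flat on the tray floor. Origin at the centre of its underside.
- spray: Bystander: upright spray can, 54 mm across, about 160 mm high; origin at the centre of its underside. Not to be disturbed.
- jar: Bystander: small closed jar, 52 mm across, 65 mm high; origin at the centre of its underside. Not to be disturbed.
- driver: Bystander: screwdriver lying on the bench, 190 mm long, along its own x. Not to be disturbed.

How it is judged (in metres and radians):
On the way, in this order (a step that is already met when the one before it is completed fails the run):
1. the tray is tipped up (at least 0.52 rad) with all four nuts still lying on it (value of joint tray above 0.52 rad and x of each of nut0, nut1, nut2, nut3 in the frame of tray_lip above 0 m and z of each of nut0, nut1, nut2, nut3 in the frame of tray_lip above -0.004 m), for 0.2 s.
2. with the tray still tipped up (at least 0.48 rad), all four nuts are in the cup (horizontal distance between each of nut0, nut1, nut2, nut3 and cup below 0.055 m and z of nut0 in the frame of cup between -0.002 and 0.04 m and z of nut1 in the frame of cup between -0.002 and 0.04 m and z of nut2 in the frame of cup between -0.002 and 0.04 m and z of nut3 in the frame of cup between -0.002 and 0.04 m and value of joint tray above 0.48 rad), for 0.2 s.
At the end, for the whole second after the job is handed in: All four nuts lie inside the cup, which stands upright (within 0.1 rad) on the bench; the tray still leans at 0.48 rad or more; the scraper hangs upright (within 0.12 rad) in its rack, guard on both plates (height within 6 mm, within 20 mm across and 30 mm along the middle), released and at rest (all of step 2 and angle between cup's own z axis and vertical below 0.1 rad and height (world z) of cup between -0.008 and 0.008 m and z of scraper in the frame of rack between 0.092 and 0.104 m and x of scraper in the frame of rack between -0.02 and 0.02 m and y of scraper in the frame of rack between -0.03 and 0.03 m and angle between scraper's own z axis and vertical below 0.12 rad and linear speed of each of scraper, cup below 0.02 m/s); the robot touches nothing.
It fails at once if the gripper or arm touches a nut (contact force between any of the fingers, the arm and nut0 above 0.3 N or contact force between any of the fingers, the arm and nut1 above 0.3 N or contact force between any of the fingers, the arm and nut2 above 0.3 N or contact force between any of the fingers, the arm and nut3 above 0.3 N).
It fails at once if the tray is pushed back down below 0.48 rad while the scraper is at work on it (value of joint tray below 0.48 rad and contact force between scraper and stand above 0.5 N).
It fails at once if the scraper presses on the tray or its stand with more than 35 N (contact force between scraper and stand above 35 N).
It fails at once if the spray can, the jar or the screwdriver is moved by more than 30 mm (distance of any of spray, jar, driver from where it was at the start of the episode above 0.03 m).
It also fails if it takes over 72 s, if anything falls off the work surface, if the arm or the gripper's body presses on something with over 40 N, if the wrist force passes 120 N, or if a joint passes its speed limit or range.

## Working session

There is one attempt and no reset: what is moved stays moved. The work goes in short steps, Python scripts to look and compute and a tool call to move; the robot and the scene stay as the last step left them, time stands still between calls to the robot, and variables do not carry over. Pictures are saved under pics/ and viewed, at most 10 in all, crops included, and the job is handed in when it is done.

Besides the shell and the picture viewer there is one more tool, called by a JSON object that holds its "fn" and its "kwargs", one argument or row to a line. carry_out: Moves the arm, as the interface text tells. Its arguments: {"type":"object","properties":{"rows":{"type":"array"},"newtons":{"type":"number"}},"required":["rows"]}

```bash
mkdir -p pics; ls; python3 - <<'E'
from bench import manip, vision
import cv2, json
o=manip.get_obs(); print(o)
for n in("top","side"):
    d=vision.get_image(n); cv2.imwrite(f"pics/{n}0.png",d["frame"])
    print(n,d["camera_matrix"],d["k1"],d["position"],d["attitude"])
E
```

```text
pics
{'time_s': 0.0, 'joint_pos': array([-1.44349149,  0.42672901,  0.07387811,  1.60659904, -0.03410604,
        1.11083714, -0.06709055]), 'qvel': array([-0.00030922, -0.00012553, -0.00017999, -0.00040484, -0.00058064,
        0.00079168,  0.00084312]), 'effort': array([-8.07807282e-06, -9.49864912e+01,  3.76043960e+00, -4.63508821e+01,
        1.89836504e-02,  1.05195522e-02, -6.52109270e-05]), 'ee_pos': array([184.39599686, 648.89346382, 230.61694396]), 'ee_rot': array([-4.33483130e-01, -3.11146191e+00,  2.05748218e-03]), 'contact_force': array([ 0.35806565, -0.22040947,  0.01921128]), 'ft_torque': array([-0.00867542, -0.0054964 , -0.04999986]), 'grasp_force': 0.0, 'grip_width': 85.6013087405399}
top [[493.78907381   0.         252.85303462]
 [  0.         493.78907381 189.72918428]
 [  0.           0.           1.        ]] -0.030883837411579 [ 309.09221514   41.08570652 1508.64040794] [-2.0503037   2.18286175 -0.22630278]
side [[485.3520888    0.         260.32172387]
 [  0.         485.3520888  191.47153393]
 [  0.           0.           1.        ]] -0.019664674448180916 [ 463.50828238 -915.69452997  884.07155816] [-2.25340572  0.1664163  -0.07579915]
```

View pics/top0.png

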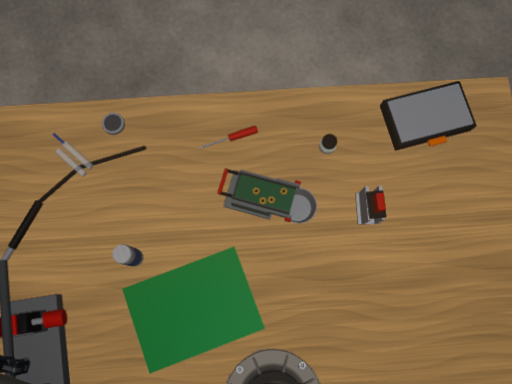

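View pics/side0.png

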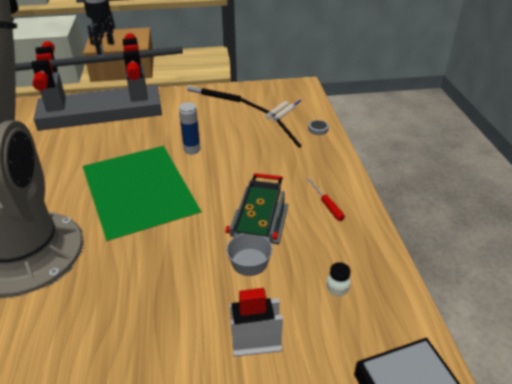

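```bash
cat > h.py <<'E'
import numpy as np, cv2
from scipy.spatial.transform import Rotation as R
from bench import manip, vision
def cam(n):
    d=vision.get_image(n); d["R"]=R.from_rotvec(d["attitude"]).as_matrix(); return d
def ray(d,uv):
    K=d["camera_matrix"]; D=np.array([d["k1"],0,0,0,0.])
    s=cv2.undistortPoints(np.float64([[uv]]),K,D)[0,0]
    return d["R"]@np.array([s[0],s[1],1])
def onz(d,uv,z):
    r=ray(d,uv); p=np.array(d["position"]); return p+r*(z-p[2])/r[2]
def proj(d,P):
    P=np.atleast_2d(np.float64(P)); Rw=d["R"].T; t=-Rw@np.array(d["position"])
    return cv2.projectPoints(P,cv2.Rodrigues(Rw)[0],t,d["camera_matrix"],np.array([d["k1"],0,0,0,0.]))[0][:,0]
def crop(d,x0,y0,x1,y1,s):
    return cv2.resize(d["frame"][y0:y1,x0:x1],None,fx=s,fy=s,interpolation=cv2.INTER_CUBIC)
E
python3 - <<'E'
from h import *
t=cam("top"); s=cam("side")
print(onz(t,(223,182),86),onz(t,(300,206),48),onz(t,(371,205),98),onz(t,(329,143),65), onz(s,(249,240),48))
C=np.zeros((600,800,3),np.uint8)
def put(im,x,y): C[y:y+im.shape[0],x:x+im.shape[1]]=im
put(crop(t,212,162,322,226,5),0,0); put(crop(t,350,180,395,230,5),560,0)
put(crop(s,220,170,294,278,2.5),0,325); put(crop(s,225,282,290,357,3.5),200,325);
cv2.imwrite("pics/c1.png",C)
E
```

```text
[632.17730146 105.92002501  86.        ] [ 552.67912918 -119.28022843   48.        ] [ 534.31605072 -320.1815613    98.        ] [ 738.56027691 -221.81640967   65.        ] [556.23000947 -87.42158121  48.        ]
```

View pics/c1.png

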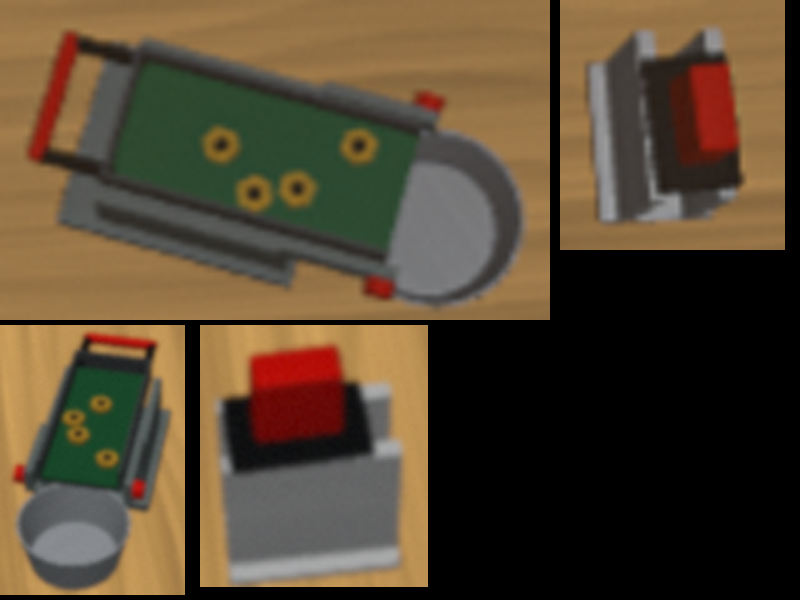

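```bash
cat > fit.py <<'E'
from h import *
from scipy.optimize import least_squares
t=cam("top"); s=cam("side")
def px(c,ox,oy,x0,y0,k): return ((c[0]-ox+.5)/k+x0-.5,(c[1]-oy+.5)/k+y0-.5)
A=lambda x,y:px((x,y),0,0,212,162,5); B=lambda x,y:px((x,y),560,0,350,180,5)
C=lambda x,y:px((x,y),0,325,220,170,2.5); D=lambda x,y:px((x,y),200,325,225,282,3.5)
def fit(obs,g,name):
    def T(p,P): c,q=np.cos(p[2]),np.sin(p[2]); return np.array([p[0]+c*P[0]-q*P[1],p[1]+q*P[0]+c*P[1],P[2]])
    f=lambda p:np.concatenate([proj(d,T(p,P))[0]-u for d,P,u in obs])
    r=least_squares(f,g,loss="soft_l1",x_scale=[10,10,.05]); print(name,np.round(r.x,3)); print(np.round(r.fun.reshape(-1,2),1).tolist())
    return r.x
st=fit([(t,(214,-29,86),A(70,45)),(t,(214,29,86),A(39,148)),(t,(0,0,80),A(404,194)),(t,(174,-41,100),A(143,42)),
 (s,(214,35,86),C(87,338)),(s,(214,-35,86),C(155,345)),(s,(0,0,80),C(79,482))][2:3]+[
 (t,(214,0,86),A(54,97)),(s,(214,0,86),C(121,341)),(s,(0,0,80),C(79,482))],[580,-100,1.8],"stand")
cu=fit([(t,(0,0,48),A(429,213)),(s,(0,0,48),C(74,525))],[552,-110,0],"cup")
ra=fit([(t,(-20,50,98),B(645,36)),(t,(20,50,98),B(713,36)),(t,(0,0,156),B(714,108)),(t,(-35,-50,8),B(602,222)),(t,(-35,50,8),B(590,63)),
 (s,(20,50,98),D(400,450)),(s,(-20,50,98),D(390,392)),(s,(35,50,0),D(398,567)),(s,(35,-50,0),D(232,580)),(s,(-12,0,156),D(295,350)),(s,(12,0,104),D(300,440))],[540,-320,-1.5],"rack")
def W(p,P): P=np.float64(P); c,q=np.cos(p[2]),np.sin(p[2]); return np.c_[p[0]+c*P[:,0]-q*P[:,1],p[1]+q*P[:,0]+c*P[:,1],P[:,2]]
for d in(t,s):
    d["frame"]=d["big"]=cv2.resize(d["frame"],None,fx=5,fy=5,interpolation=cv2.INTER_CUBIC)
    def pl(p,P,col,cl=True): cv2.polylines(d["big"],[np.int32(np.round((proj(d,W(p,P))+.5)*5))],cl,col,1)
    w=(255,255,0)
    pl(st,[(0,-37,80),(170,-37,80),(170,37,80),(0,37,80)],w); pl(st,[(0,-41,100),(174,-41,100),(174,41,100),(0,41,100)],(255,0,255))
    pl(st,[(214,-35,86),(214,35,86)],w); pl(st,[(0,-60,80),(0,60,80)],w)
    th=np.linspace(0,6.28,40); pl(cu,np.c_[55*np.cos(th),55*np.sin(th),0*th+48],w); pl(cu,np.c_[52*np.cos(th),52*np.sin(th),0*th+3],(0,0,255))
    for a in(-20,20): pl(ra,[(a-5,-50,98),(a+5,-50,98),(a+5,50,98),(a-5,50,98)],w)
    pl(ra,[(-12,-25,156),(12,-25,156),(12,25,156),(-12,25,156)],(0,255,0)); pl(ra,[(-35,-50,0),(35,-50,0),(35,50,0),(-35,50,0)],(255,0,255))
O=np.zeros((600,800,3),np.uint8)
O[:320,:550]=t["big"][810:1130,1060:1610]; O[:250,560:785]=t["big"][900:1150,1750:1975]
def put(d,x0,y0,x1,y1,X,Y,k):
    im=cv2.resize(d["big"][y0*5:y1*5,x0*5:x1*5],None,fx=k,fy=k); O[Y:Y+im.shape[0],X:X+im.shape[1]]=im
put(s,220,170,294,278,0,325,.5); put(s,225,282,290,357,200,325,.7)
cv2.imwrite("pics/fit.png",O)
E
python3 fit.py
```

```text
stand [562.878 -94.562   1.23 ]
[[-0.0, 0.8], [0.2, 0.3], [0.2, 0.0], [0.6, -0.3]]
cup [ 554.979 -114.762    0.   ]
[[1.0, 1.1], [0.7, -1.5]]
rack [ 537.075 -332.516   -1.613]
[[0.5, 0.3], [0.5, 0.1], [-0.2, -1.0], [-0.3, 1.2], [0.1, 1.1], [-0.3, -0.4], [-0.2, -0.4], [0.0, 1.2], [-1.3, 2.1], [2.2, -1.9], [2.2, -0.6]]
```

View pics/fit.png

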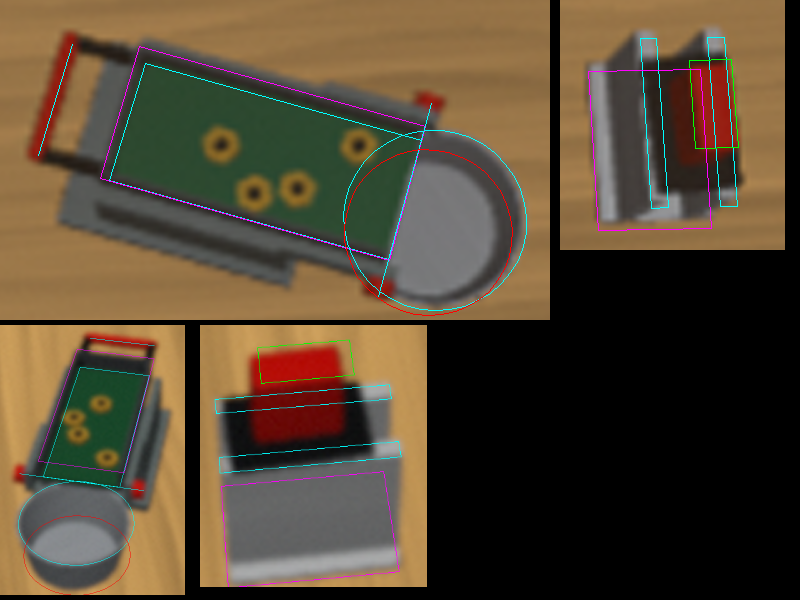

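```bash
cat > go.py <<'E'
# usage: step(target pos, target R, n) -> row repeated n times
from h import *
ST=np.array([562.9,-94.6]); YAW=1.23; CU=(555,-113); RA=(537,-332.5); RYAW=-1.613
def S(x,y,z): c,s=np.cos(YAW),np.sin(YAW); return np.array([ST[0]+c*x-s*y,ST[1]+s*x+c*y,z])
def tool(yaw,tilt=0):
    # tool z down (tilted so it points toward +dir yaw by tilt), tool y along horizontal dir yaw
    d=np.array([np.cos(yaw),np.sin(yaw),0]); up=np.array([0,0,1.])
    z=d*np.sin(tilt)-up*np.cos(tilt); y=d*np.cos(tilt)+up*np.sin(tilt)
    return np.c_[np.cross(y,z),y,z]
def flip(M): return M@np.diag([-1,-1,1])
def step(p1,R1,n,p0=None,R0=None):
    o=manip.get_obs()
    p0=o["ee_pos"] if p0 is None else p0; R0=R.from_rotvec(o["ee_rot"]).as_matrix() if R0 is None else R0
    w=R.from_matrix(R0.T@R1).as_rotvec()
    M=sum(R.from_rotvec(w*k/n).as_matrix() for k in range(n))
    t=np.linalg.solve(M,R0.T@(np.array(p1)-p0))
    print(n,"x",np.round(t/40,3).tolist(),np.round(np.degrees(w)/n/6,3).tolist(),"norm",round(np.linalg.norm(t),1))
def show():
    o=manip.get_obs(); print({k:np.round(o[k],3).tolist() for k in("time_s","joint_pos","ee_pos","contact_force","grip_width","grasp_force")})
E
python3 - <<'E'
from go import *
b=S(214,0,0); print(b); T=tool(YAW)
step([b[0],b[1],225],T,20); step([b[0],b[1],70],T,4,np.array([b[0],b[1],225]),T)
t=cam("top"); print(onz(t,(120,248),160),onz(t,(329,143),65))
g=np.array([RA[0]-4,RA[1],0])
for f in (T,): pass
E
```

```text
[634.4268736  107.09260361   0.        ]
20 x [-0.741, -0.476, 0.008] [-0.0, 0.0, 0.031] norm 35.2
4 x [0.0, 0.0, 0.969] [0.0, 0.0, 0.0] norm 38.8
[448.67148324 392.50149707 160.        ] [ 738.56027691 -221.81640967   65.        ]
```

{"fn": "carry_out", "kwargs": {
  "rows": [
    [-0.741,-0.476,0,0,0,0.031,30],
    [-0.741,-0.476,0,0,0,0.031,30],
    [-0.741,-0.476,0,0,0,0.031,30],
    [-0.741,-0.476,0,0,0,0.031,30],
    [-0.741,-0.476,0,0,0,0.031,30],
    [-0.741,-0.476,0,0,0,0.031,30],
    [-0.741,-0.476,0,0,0,0.031,30],
    [-0.741,-0.476,0,0,0,0.031,30],
    [-0.741,-0.476,0,0,0,0.031,30],
    [-0.741,-0.476,0,0,0,0.031,30]
  ]
}}

```text
time_s: 1.18
ee_pos: [414.5, 380.3, 231.5]
ee_rot: [0.484, 3.104, 0.001]
contact_force: [1.2, 0.5, 0.0]
grip_width: 29.7
grasp_force: 0.0
```

{"fn": "carry_out", "kwargs": {
  "rows": [
    [-0.741,-0.476,0,0,0,0.031,30],
    [-0.741,-0.476,0,0,0,0.031,30],
    [-0.741,-0.476,0,0,0,0.031,30],
    [-0.741,-0.476,0,0,0,0.031,30],
    [-0.741,-0.476,0,0,0,0.031,30],
    [-0.741,-0.476,0,0,0,0.031,30],
    [-0.741,-0.476,0,0,0,0.031,30],
    [-0.741,-0.476,0,0,0,0.031,30],
    [-0.741,-0.476,0,0,0,0.031,30],
    [-0.741,-0.476,0,0,0,0.031,30]
  ]
}}

```text
time_s: 2.02
ee_pos: [634.9, 105.5, 231.4]
ee_rot: [0.534, 3.096, 0.0]
contact_force: [0.6, 0.4, 0.0]
grip_width: 30.0
grasp_force: 0.0
```

{"fn": "carry_out", "kwargs": {
  "rows": [
    [0,0,0,0,0,0,30],
    [0,0,0,0,0,0,30]
  ]
}}

```text
time_s: 2.18
ee_pos: [634.9, 104.5, 231.1]
ee_rot: [0.54, 3.095, -0.001]
contact_force: [1.1, -0.5, 0.5]
grip_width: 30.1
grasp_force: 0.0
```

```bash
python3 - <<'E'
from go import *
show(); b=S(214,0,0); T=tool(YAW)
step([b[0],b[1],72],T,4); print(T, R.from_rotvec(manip.get_obs()["ee_rot"]).as_matrix())
E
```

```text
{'time_s': 2.183, 'joint_pos': [-0.544, 0.39, 0.37, 1.697, -0.155, 1.084, 1.099], 'ee_pos': [634.852, 104.513, 231.088], 'contact_force': [1.143, -0.528, 0.508], 'grip_width': 30.116, 'grasp_force': 0.0}
4 x [0.008, 0.015, 0.994] [-0.002, 0.001, -0.011] norm 39.8
[[-0.9424888   0.33423773  0.        ]
 [ 0.33423773  0.9424888   0.        ]
 [ 0.          0.         -1.        ]] [[-9.40929600e-01  3.38602256e-01  6.35010043e-06]
 [ 3.38602106e-01  9.40929201e-01 -9.22744248e-04]
 [-3.18418279e-04 -8.66087218e-04 -9.99999574e-01]]
```

{"fn": "carry_out", "kwargs": {
  "rows": [
    [0,0.015,0.99,0,0,0,30],
    [0,0.015,0.99,0,0,0,30],
    [0,0.015,0.99,0,0,0,30],
    [0,0.015,0.5,0,0,0,30],
    [0,0,0.49,0,0,0,30],
    [0,0,0,0,0,0,30]
  ]
}}

```text
time_s: 2.68
ee_pos: [632.0, 110.2, 69.0]
ee_rot: [-0.531, -3.091, 0.003]
contact_force: [-0.9, 0.5, -0.8]
grip_width: 29.9
grasp_force: 0.0
```

{"fn": "carry_out", "kwargs": {
  "rows": [
    [0,0,0,0,0,0,5],
    [0,0,0,0,0,0,5],
    [0,0,0,0,0,0,5],
    [0,0,0,0,0,0,5],
    [0,0,0,0,0,0,5]
  ],
  "newtons": 40
}}

```text
time_s: 3.1
ee_pos: [633.3, 107.3, 73.4]
ee_rot: [-0.535, -3.093, 0.004]
contact_force: [-6.3, -11.1, -10.6]
grip_width: 10.4
grasp_force: 39.0
```

```bash
python3 - <<'E'
from go import *
show()
p=lambda t:np.array([214*np.cos(t)-6*np.sin(t),80+214*np.sin(t)+6*np.cos(t)])
ts=np.linspace(0,.555,8)
for a,b in zip(ts[:-1],ts[1:]): d=p(b)-p(a); print(np.round(d/40,3))
E
```

```text
{'time_s': 3.1, 'joint_pos': [-0.502, 0.565, 0.314, 1.816, -0.231, 0.799, 1.157], 'ee_pos': [633.29, 107.294, 73.421], 'contact_force': [-6.31, -11.053, -10.64], 'grip_width': 10.368, 'grasp_force': 39.014}
[-0.029  0.423]
[-0.062  0.42 ]
[-0.095  0.413]
[-0.128  0.405]
[-0.159  0.393]
[-0.19   0.379]
[-0.219  0.363]
```

{"fn": "carry_out", "kwargs": {
  "rows": [
    [0,-0.03,-0.42,0,0,0,5],
    [0,-0.06,-0.42,0,0,0,5],
    [0,-0.095,-0.41,0,0,0,5],
    [0,-0.13,-0.405,0,0,0,5],
    [0,-0.16,-0.39,0,0,0,5],
    [0,-0.19,-0.38,0,0,0,5],
    [0,-0.22,-0.36,0,0,0,5],
    [0,0,0,0,0,0,5],
    [0,0,0,0,0,0,5]
  ]
}}

```text
time_s: 3.85
ee_pos: [622.0, 74.9, 186.5]
ee_rot: [-0.535, -3.095, -0.001]
contact_force: [-9.4, -5.0, 1.8]
grip_width: 10.1
grasp_force: 40.7
```

```bash
python3 - <<'E'
from go import *
show(); s=cam("side"); cv2.imwrite("pics/s2.png",np.hstack([crop(s,200,130,330,290,3.5)]))
E
```

```text
{'time_s': 3.85, 'joint_pos': [-0.503, 0.407, 0.366, 1.78, -0.171, 0.987, 1.158], 'ee_pos': [621.976, 74.939, 186.519], 'contact_force': [-9.429, -5.022, 1.757], 'grip_width': 10.089, 'grasp_force': 40.691}
```

View pics/s2.png

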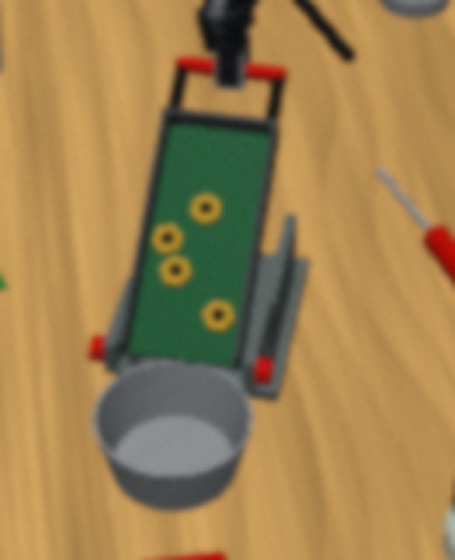

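{"fn": "carry_out", "kwargs": {
  "rows": [
    [0,0,0,0,0,0,30],
    [0,0,0,0,0,0,30],
    [0,0,0,0,0,0,30],
    [0,0,-0.5,0,0,0,30],
    [0,0,-0.9,0,0,0,30],
    [0,0,0,0,0,0,50]
  ]
}}

```text
time_s: 4.4
ee_pos: [625.7, 76.0, 246.7]
ee_rot: [0.533, 3.089, 0.005]
contact_force: [1.0, 0.7, 0.8]
grip_width: 40.8
grasp_force: 0.0
```

```bash
python3 - <<'E'
from go import *
show(); T=tool(RYAW+np.pi); p=np.array([533,-332.5,215.])
step(p,T,12); step([533,-332.5,115],T,4,p,T)
E
```

```text
{'time_s': 4.4, 'joint_pos': [-0.519, 0.35, 0.382, 1.717, -0.146, 1.094, 1.137], 'ee_pos': [625.708, 76.047, 246.747], 'contact_force': [0.966, 0.671, 0.839], 'grip_width': 40.75, 'grasp_force': 0.0}
12 x [0.016, -0.876, 0.064] [0.003, 0.006, -0.239] norm 35.1
4 x [0.0, 0.0, 0.625] [0.0, 0.0, 0.0] norm 25.0
```

{"fn": "carry_out", "kwargs": {
  "rows": [
    [0.016,-0.876,0.04,0,0,-0.239,60],
    [0.016,-0.876,0.04,0,0,-0.239,60],
    [0.016,-0.876,0.06,0,0,-0.239,60],
    [0.016,-0.876,0.06,0,0,-0.239,60],
    [0.016,-0.876,0.06,0,0,-0.239,60],
    [0.016,-0.876,0.06,0,0,-0.239,60],
    [0.016,-0.876,0.06,0,0,-0.239,60],
    [0.016,-0.876,0.06,0,0,-0.239,60],
    [0.016,-0.876,0.06,0,0,-0.239,60],
    [0.016,-0.876,0.06,0,0,-0.239,60]
  ]
}}

```text
time_s: 5.23
ee_pos: [537.3, -264.7, 218.8]
ee_rot: [0.141, 3.136, -0.0]
contact_force: [0.4, -0.6, 0.3]
grip_width: 59.6
grasp_force: 0.0
```

{"fn": "carry_out", "kwargs": {
  "rows": [
    [0.016,-0.876,0.06,0,0,-0.239,60],
    [0.016,-0.876,0.06,0,0,-0.239,60],
    [0,0,0,0,0,0,60],
    [0,0,0,0,0,0,60],
    [0,0,0,0,0,0,60]
  ]
}}

```text
time_s: 5.65
ee_pos: [530.9, -332.7, 213.4]
ee_rot: [0.066, 3.14, 0.0]
contact_force: [0.4, 0.9, -0.1]
grip_width: 60.2
grasp_force: 0.0
```

```bash
python3 - <<'E'
from go import *
show(); T=tool(RYAW+np.pi)
step([533,-332.5,115],T,5)
t=cam("top");s=cam("side")
O=np.zeros((600,800,3),np.uint8); a=crop(t,335,165,415,245,5); b=crop(s,215,230,295,360,4.5); O[:400,:400]=a; O[:585,420:780]=b; cv2.imwrite("pics/r1.png",O)
E
```

```text
{'time_s': 5.65, 'joint_pos': [0.099, 0.39, 0.467, 1.759, -0.2, 1.039, 2.167], 'ee_pos': [530.911, -332.676, 213.438], 'contact_force': [0.367, 0.858, -0.103], 'grip_width': 60.168, 'grasp_force': 0.0}
5 x [-0.01, 0.001, 0.492] [0.0, 0.001, 0.001] norm 19.7
```

View pics/r1.png

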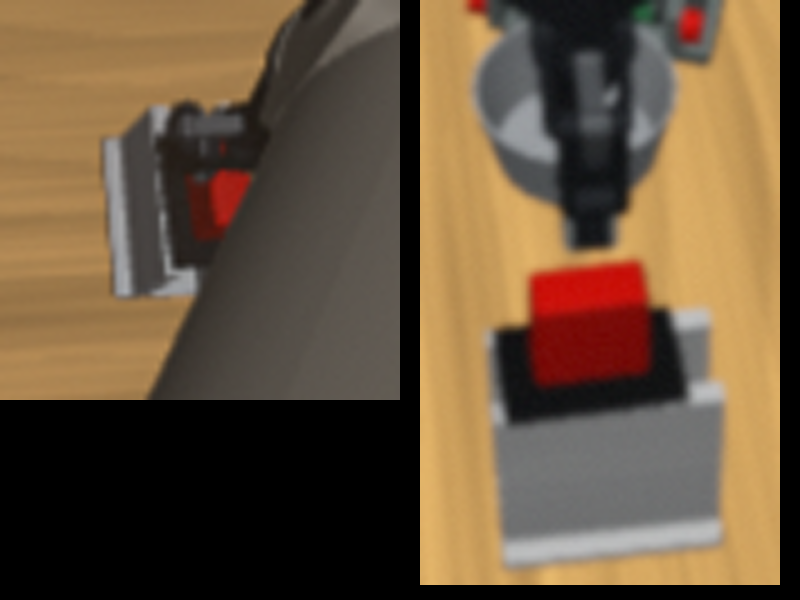

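{"fn": "carry_out", "kwargs": {
  "rows": [
    [-0.01,0,0.49,0,0,0,60],
    [-0.01,0,0.49,0,0,0,60],
    [-0.01,0,0.49,0,0,0,60],
    [-0.01,0,0.49,0,0,0,60],
    [-0.01,0,0.49,0,0,0,60],
    [0,0,0,0,0,0,60],
    [0,0,0,0,0,0,60]
  ]
}}

```text
time_s: 6.33
ee_pos: [532.7, -331.8, 115.0]
ee_rot: [-0.063, -3.14, -0.001]
contact_force: [1.2, 0.2, 0.4]
grip_width: 59.8
grasp_force: 0.0
```

```bash
python3 - <<'E'
from go import *
show(); s=cam("side")
f=lambda x,y:(215+(x+.5)/4.5-.5,230+(y+.5)/4.5-.5)
for c,z in(((530,275),156),((642,262),156),((536,385),104),((650,372),104),((494,332),104),((670,310),104),((510,422),104),((688,400),104),((722,388),98),((712,312),98)): print(c,np.round(onz(s,f(*c),z),1))
E
```

```text
{'time_s': 6.333, 'joint_pos': [0.136, 0.504, 0.424, 1.834, -0.265, 0.861, 2.218], 'ee_pos': [532.699, -331.812, 115.015], 'contact_force': [1.226, 0.194, 0.409], 'grip_width': 59.773, 'grasp_force': 0.0}
(530, 275) [ 683.1 -351.7  156. ]
(642, 262) [ 731.8 -352.   156. ]
(536, 385) [ 685.9 -369.9  104. ]
(650, 372) [ 736.4 -370.7  104. ]
(494, 332) [ 674.9 -339.9  104. ]
(670, 310) [ 755.2 -339.8  104. ]
(510, 422) [ 670.1 -386.6  104. ]
(688, 400) [ 748.1 -387.2  104. ]
(722, 388) [ 766.8 -379.3   98. ]
(712, 312) [ 775.7 -339.3   98. ]
```

```bash
python3 - <<'E'
from go import *
s=cam("side")
f=lambda x,y:(215+(x-420+.5)/4.5-.5,230+(y+.5)/4.5-.5)
for c,z in(((530,275),156),((642,262),156),((536,385),104),((650,372),104),((494,332),104),((670,310),104),((510,422),104),((688,400),104),((722,388),98),((712,312),98)): print(c,np.round(onz(s,f(*c),z),1))
E
```

```text
(530, 275) [ 508.3 -325.5  156. ]
(642, 262) [ 556.  -325.6  156. ]
(536, 385) [ 507.3 -343.2  104. ]
(650, 372) [ 556.9 -343.7  104. ]
(494, 332) [ 492.3 -312.6  104. ]
(670, 310) [ 570.8 -312.1  104. ]
(510, 422) [ 494.3 -360.3  104. ]
(688, 400) [ 570.7 -360.4  104. ]
(722, 388) [ 587.1 -352.2   98. ]
(712, 312) [ 590.  -311.3   98. ]
```

{"fn": "carry_out", "kwargs": {
  "rows": [
    [0,0,0,0,0,0,15],
    [0,0,0,0,0,0,15],
    [0,0,0,0,0,0,15],
    [0,0,0,0,0,0,15],
    [0,0,0,0,0,0,15],
    [0,0,0,0,0,0,15]
  ],
  "newtons": 80
}}

```text
time_s: 6.93
ee_pos: [533.0, -333.1, 116.2]
ee_rot: [0.065, 3.14, -0.0]
contact_force: [-1.7, 2.0, 8.9]
grip_width: 23.3
grasp_force: 77.0
```

{"fn": "carry_out", "kwargs": {
  "rows": [
    [0,0,-0.4,0,0,0,15],
    [0,0,-0.7,0,0,0,15],
    [0,0,-0.7,0,0,0,15],
    [0,0,-0.7,0,0,0,15],
    [0,0,-0.4,0,0,0,15],
    [0,0,0,0,0,0,15]
  ]
}}

```text
time_s: 7.43
ee_pos: [533.8, -333.9, 235.2]
ee_rot: [0.066, 3.136, -0.003]
contact_force: [0.3, 0.5, -2.3]
grip_width: 23.5
grasp_force: 77.3
```

```bash
cat >> go.py <<'E'
TH=0.56
def over(x,h,y=0): # TCP pose with tool square to tipped floor, h = TCP height above floor at floor coord x
    fx,fz=x*np.cos(TH)-h*np.sin(TH),80+x*np.sin(TH)+h*np.cos(TH)
    return S(fx,y,fz),tool(YAW,TH)
def tray(): # TCP in tray_lip frame, mm
    o=manip.get_obs(); q=o["ee_pos"]-S(0,0,80); c,s=np.cos(YAW),np.sin(YAW)
    a,b=c*q[0]+s*q[1],-s*q[0]+c*q[1]; Rt=tool(YAW,TH)
    e=R.from_matrix(Rt.T@R.from_rotvec(o["ee_rot"]).as_matrix()).as_rotvec()
    n=np.array([-np.sin(TH)*np.cos(YAW),-np.sin(TH)*np.sin(YAW),np.cos(TH)]); u=Rt[:,1]
    f=o["contact_force"]; print("tray x,y,h",np.round([a*np.cos(TH)+q[2]*np.sin(TH),b,-a*np.sin(TH)+q[2]*np.cos(TH)],1),"rot err deg",np.round(np.degrees(e),1),"F along x,n",np.round([f@u,f@n],1))
E
python3 - <<'E'
from go import *
show(); p,T=over(136,122); print(p); step(p,T,13)
E
```

```text
{'time_s': 7.433, 'joint_pos': [0.091, 0.372, 0.477, 1.734, -0.192, 1.077, 2.159], 'ee_pos': [533.78, -333.933, 235.181], 'contact_force': [0.335, 0.52, -2.255], 'grip_width': 23.514, 'grasp_force': 77.33}
[579.75292764 -47.07784947 255.60644646]
13 x [0.011, 0.559, 0.106] [-0.409, -0.058, 0.215] norm 22.8
```

{"fn": "carry_out", "kwargs": {
  "rows": [
    [0.01,0.56,0.1,-0.41,-0.058,0.215,15],
    [0.01,0.56,0.1,-0.41,-0.058,0.215,15],
    [0.01,0.56,0.1,-0.41,-0.058,0.215,15],
    [0.01,0.56,0.1,-0.41,-0.058,0.215,15],
    [0.01,0.56,0.1,-0.41,-0.058,0.215,15],
    [0.01,0.56,0.1,-0.41,-0.058,0.215,15],
    [0.01,0.56,0.1,-0.41,-0.058,0.215,15],
    [0.01,0.56,0.1,-0.41,-0.058,0.215,15],
    [0.01,0.56,0.1,-0.41,-0.058,0.215,15]
  ]
}}

```text
time_s: 8.18
ee_pos: [555.5, -129.9, 229.5]
ee_rot: [0.374, 3.0, 0.592]
contact_force: [0.3, -0.1, -1.6]
grip_width: 23.4
grasp_force: 77.3
```

{"fn": "carry_out", "kwargs": {
  "rows": [
    [0.01,0.56,0.1,-0.41,-0.058,0.215,15],
    [0.01,0.56,0.1,-0.41,-0.058,0.215,15],
    [0.01,0.56,0.1,-0.41,-0.058,0.215,15],
    [0.01,0.56,0.1,-0.41,-0.058,0.215,15],
    [0,0,0,0,0,0,15],
    [0,0,0,0,0,0,15],
    [0,0,0,0,0,0,15]
  ]
}}

```text
time_s: 8.77
ee_pos: [578.3, -47.3, 254.5]
ee_rot: [0.5, 2.894, 0.834]
contact_force: [-0.0, -0.6, -1.0]
grip_width: 23.2
grasp_force: 77.4
```

```bash
python3 - <<'E'
from go import *
show(); tray(); p,T=over(136,122); step(p,T,2)
s=cam("side");t=cam("top")
O=np.zeros((600,800,3),np.uint8); O[:600,:440]=crop(s,205,140,315,290,4); O[:350,450:800]=crop(t,230,165,300,235,5); cv2.imwrite("pics/w1.png",O)
E
```

```text
{'time_s': 8.767, 'joint_pos': [0.027, 0.28, 0.308, 1.903, -0.74, 1.098, 1.944], 'ee_pos': [578.276, -47.258, 254.477], 'contact_force': [-0.018, -0.636, -1.029], 'grip_width': 23.219, 'grasp_force': 77.366}
tray x,y,h [134.8   1.3 121.4] rot err deg [-0.   0.3  0.2] F along x,n [-1.1 -0.6]
2 x [-0.017, 0.015, -0.008] [0.002, -0.023, -0.014] norm 0.9
```

View pics/w1.png

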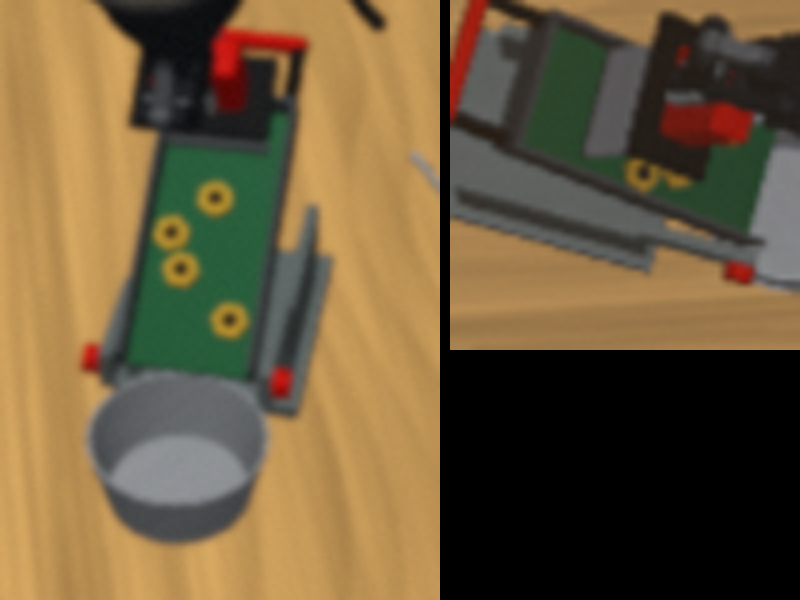

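```bash
python3 - <<'E'
from go import *
from scipy.optimize import least_squares
s=cam("side");t=cam("top"); show()
o=manip.get_obs(); Rt=R.from_rotvec(o["ee_rot"]).as_matrix(); p=o["ee_pos"]
ob=[(s,-31,-2,(164,140),205,140,4,0),(s,31,-2,(270,151),205,140,4,0),(t,-31,2,(584,157),230,165,5,450),(t,31,2,(613,46),230,165,5,450)]
f=lambda q:np.concatenate([proj(d,p+Rt@[-a+q[0],b,q[1]])[0]-[x0+(c[0]-ox+.5)/k-.5,y0+(c[1]+.5)/k-.5] for d,a,b,c,x0,y0,k,ox in ob])
for sg in(1,-1):
    r=least_squares(lambda q:f(q) if sg==1 else f(q),[0,90]); print(r.x,np.round(r.fun,1))
# where tray inner walls at floor x=135 project, side & top, in crop coords
for y in(-37,37):
    P=S(136*np.cos(TH),y,80+136*np.sin(TH)); a=proj(s,P)[0]; b=proj(t,P)[0]
    print(y,(a-[205,140])*4,(b-[230,165])*5+[450,0])
print(Rt)
E
```

```text
{'time_s': 8.967, 'joint_pos': [0.027, 0.28, 0.308, 1.903, -0.741, 1.099, 1.943], 'ee_pos': [578.548, -47.221, 254.871], 'contact_force': [0.478, -0.717, -1.644], 'grip_width': 23.339, 'grasp_force': 77.365}
[-0.10834215 94.54165315] [ 1.1 -0.3 -0.1  0.1 -0.   0.1  0.3  1.2]
[-0.10834215 94.54165315] [ 1.1 -0.3 -0.1  0.1 -0.   0.1  0.3  1.2]
-37 [284.48995737 162.39924436] [592.30588012  41.08372499]
37 [166.08069948 148.27429241] [556.28645575 164.8093728 ]
[[-0.94237582  0.28594456  0.17367649]
 [ 0.33451304  0.79701018  0.50286757]
 [ 0.00537031  0.53198729 -0.84673531]]
```

{"fn": "carry_out", "kwargs": {
  "rows": [
    [-0.03,0.02,0.25,0,0,0,15],
    [0,0,0.25,0,0,0,15],
    [0,0,0,0,0,0,15],
    [0,0,0,0,0,0,15]
  ]
}}

```text
time_s: 9.3
ee_pos: [583.1, -35.6, 237.6]
ee_rot: [0.499, 2.895, 0.836]
contact_force: [-0.6, -0.5, -1.7]
grip_width: 23.4
grasp_force: 77.3
```

```bash
python3 -c "
from go import *
tray()"
```

```text
tray x,y,h [136.5   0.6 100.4] rot err deg [-0.1  0.4  0.2] F along x,n [-1.4 -1.1]
```

{"fn": "carry_out", "kwargs": {
  "rows": [
    [0,0,0.05,0,0,0,15],
    [0,0,0,0,0,0,15]
  ]
}}

```text
time_s: 9.47
ee_pos: [583.9, -35.3, 236.8]
ee_rot: [0.5, 2.893, 0.836]
contact_force: [-0.7, -0.6, -2.3]
grip_width: 23.3
grasp_force: 77.3
```

```bash
python3 -c "
from go import *
tray()"
```

```text
tray x,y,h [1.366e+02 1.000e-01 9.940e+01] rot err deg [-0.1  0.3  0.2] F along x,n [-1.9 -1.5]
```

{"fn": "carry_out", "kwargs": {
  "rows": [
    [0,0,0.04,0,0,0,15],
    [0,0,0,0,0,0,15]
  ]
}}

```text
time_s: 9.63
ee_pos: [584.2, -34.7, 235.7]
ee_rot: [0.5, 2.893, 0.836]
contact_force: [-0.2, 0.2, -0.5]
grip_width: 23.4
grasp_force: 77.8
```

```bash
python3 -c "
from go import *
tray()"
```

```text
tray x,y,h [ 1.366e+02 -1.000e-01  9.820e+01] rot err deg [-0.1  0.2  0.2] F along x,n [-0.1 -0.5]
```

{"fn": "carry_out", "kwargs": {
  "rows": [
    [0,0,0.04,0,0,0,15],
    [0,0,0,0,0,0,15]
  ]
}}

```text
time_s: 9.8
ee_pos: [584.5, -34.1, 234.5]
ee_rot: [0.5, 2.892, 0.835]
contact_force: [-2.1, -1.5, 3.7]
grip_width: 22.9
grasp_force: 78.3
```

```bash
python3 -c "
from go import *
tray()"
```

```text
tray x,y,h [ 1.365e+02 -1.000e-01  9.680e+01] rot err deg [-0.1  0.2  0.2] F along x,n [0.2 4.3]
```

{"fn": "carry_out", "kwargs": {
  "rows": [
    [0,0,0.03,0,0,0,15],
    [0,0,0,0,0,0,15]
  ]
}}

```text
time_s: 9.97
ee_pos: [584.7, -33.4, 233.5]
ee_rot: [0.5, 2.892, 0.835]
contact_force: [-2.3, -2.9, 4.1]
grip_width: 23.3
grasp_force: 78.3
```

```bash
python3 -c "
from go import *
tray()"
```

```text
tray x,y,h [ 1.366e+02 -1.000e-01  9.560e+01] rot err deg [-0.1  0.2  0.2] F along x,n [-0.8  5.3]
```

{"fn": "carry_out", "kwargs": {
  "rows": [
    [0,0,-0.07,0,0,0,15],
    [0,-0.05,0,0,0,0,15],
    [0,-0.12,0,0,0,0,15],
    [0,-0.12,0,0,0,0,15],
    [0,-0.12,0,0,0,0,15],
    [0,-0.12,0,0,0,0,15]
  ]
}}

```text
time_s: 10.47
ee_pos: [577.8, -51.9, 223.8]
ee_rot: [0.5, 2.893, 0.836]
contact_force: [-0.0, -0.3, -2.2]
grip_width: 23.4
grasp_force: 77.6
```

```bash
python3 - <<'E'
from go import *
tray()
s=cam("side"); cv2.imwrite("pics/w2.png",crop(s,205,140,315,290,4))
E
```

```text
tray x,y,h [114.7   0.2  97.8] rot err deg [-0.1  0.3  0.2] F along x,n [-1.4 -1.7]
```

View pics/w2.png

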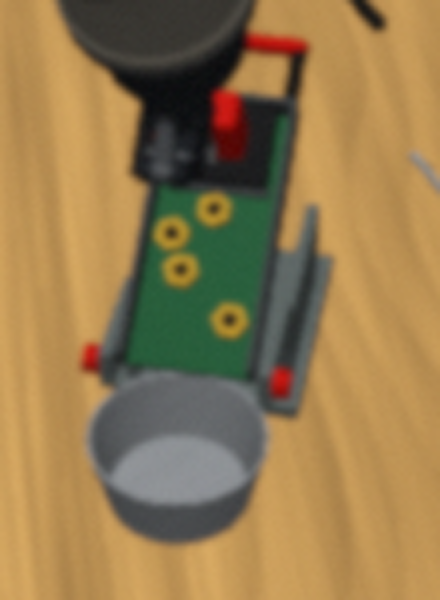

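{"fn": "carry_out", "kwargs": {
  "rows": [
    [-0.02,-0.1,0.01,0,0,0,15],
    [0,-0.12,0,0,0,0,15],
    [0,-0.12,0,0,0,0,15],
    [0,-0.12,0,0,0,0,15],
    [0,-0.12,0,0,0,0,15],
    [0,-0.12,0,0,0,0,15]
  ]
}}

```text
time_s: 11.02
ee_pos: [570.7, -74.2, 208.8]
ee_rot: [0.5, 2.893, 0.836]
contact_force: [0.1, -0.1, -1.7]
grip_width: 23.1
grasp_force: 77.6
```

```bash
python3 -c "
from go import *
tray()"
```

```text
tray x,y,h [86.9 -0.6 97.5] rot err deg [-0.1  0.3  0.2] F along x,n [-0.9 -1.4]
```

{"fn": "carry_out", "kwargs": {
  "rows": [
    [0,-0.12,0,0,0,0,15],
    [0,-0.12,0,0,0,0,15],
    [0,-0.12,0,0,0,0,15],
    [0,-0.12,0,0,0,0,15],
    [0,-0.12,0,0,0,0,15]
  ]
}}

```text
time_s: 11.43
ee_pos: [564.4, -93.3, 196.8]
ee_rot: [0.499, 2.892, 0.836]
contact_force: [-0.2, -0.6, 9.0]
grip_width: 23.5
grasp_force: 78.6
```

```bash
python3 - <<'E'
from go import *
tray()
s=cam("side"); cv2.imwrite("pics/w3.png",crop(s,205,140,315,290,4))
E
```

```text
tray x,y,h [63.5 -1.  98. ] rot err deg [-0.1  0.2  0.1] F along x,n [4.2 7.9]
```

View pics/w3.png

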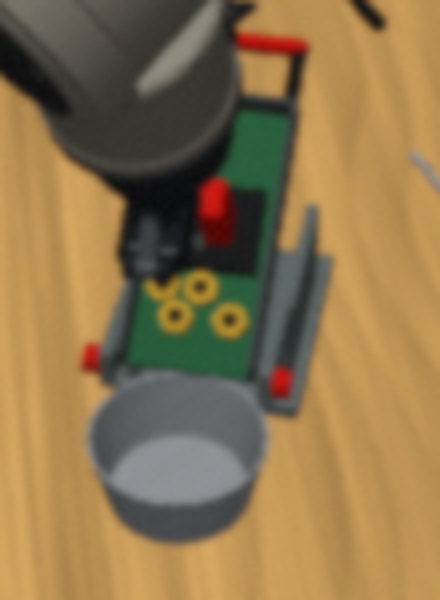

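{"fn": "carry_out", "kwargs": {
  "rows": [
    [0,0,-0.045,0,0,0,15],
    [0,-0.12,-0.003,0,0,0,15],
    [0,-0.12,-0.003,0,0,0,15],
    [0,-0.12,-0.003,0,0,0,15],
    [0,-0.12,-0.003,0,0,0,15]
  ]
}}

```text
time_s: 11.9
ee_pos: [557.8, -109.8, 187.5]
ee_rot: [0.5, 2.894, 0.836]
contact_force: [0.5, 0.2, -1.9]
grip_width: 23.3
grasp_force: 77.4
```

```bash
python3 -c "
from go import *
tray()"
```

```text
tray x,y,h [43.5 -0.3 99.6] rot err deg [-0.1  0.3  0.2] F along x,n [-0.7 -1.8]
```

{"fn": "carry_out", "kwargs": {
  "rows": [
    [0,-0.12,-0.003,0,0,0,15],
    [0,-0.12,-0.003,0,0,0,15],
    [0,-0.12,-0.003,0,0,0,15],
    [0,-0.12,-0.003,0,0,0,15]
  ]
}}

```text
time_s: 12.23
ee_pos: [552.4, -125.4, 177.9]
ee_rot: [0.5, 2.893, 0.836]
contact_force: [-0.5, -0.4, -2.4]
grip_width: 23.3
grasp_force: 77.4
```

```bash
python3 -c "
from go import *
tray()"
```

```text
tray x,y,h [ 24.5  -0.4 100.2] rot err deg [-0.1  0.3  0.2] F along x,n [-1.7 -1.8]
```

```bash
cat >> go.py <<'E'
def nuts():
    for n in("side","top"):
        d=cam(n); h=cv2.cvtColor(d["frame"],cv2.COLOR_BGR2HSV); m=cv2.inRange(h,(18,150,120),(30,255,255))
        roi=(205,200,290,285) if n=="side" else (225,165,325,230)
        z=np.zeros_like(m); z[roi[1]:roi[3],roi[0]:roi[2]]=m[roi[1]:roi[3],roi[0]:roi[2]]
        k,_,st,c=cv2.connectedComponentsWithStats(cv2.dilate(z,np.ones((2,2))))
        for i in range(1,k):
            if st[i,4]<8: continue
            r=ray(d,c[i]); p=np.array(d["position"]); nn=np.array([-np.sin(TH)*np.cos(YAW),-np.sin(TH)*np.sin(YAW),np.cos(TH)])
            q=p+r*(nn@(S(0,0,82.5)-p))/(nn@r)-S(0,0,80); u=tool(YAW,TH)
            f=onz(d,c[i],6)-np.array([*CU,0])
            print(n,np.round(c[i],1),st[i,4],"tray xy",np.round([q@u[:,1],q@u[:,0]],0),"from cup",np.round(f[:2],0))
E
python3 -c "
from go import *
nuts()"
```

```text
side [256.8 228.5] 144 tray xy [ 10. -10.] from cup [ 31. 106.]
side [245.1 229.1] 8 tray xy [ 5. 17.] from cup [  1. 108.]
top [292.  210.6] 38 tray xy [-6. 27.] from cup [-8. 15.]
```

{"fn": "carry_out", "kwargs": {
  "rows": [
    [0,-0.12,-0.002,0,0,0,15],
    [0,-0.12,-0.002,0,0,0,15],
    [0,-0.12,-0.002,0,0,0,15],
    [0,-0.12,-0.002,0,0,0,15],
    [0,0,0,0,0,0,15]
  ]
}}

```text
time_s: 12.75
ee_pos: [546.6, -141.4, 167.6]
ee_rot: [0.502, 2.893, 0.835]
contact_force: [-0.0, 0.0, -1.3]
grip_width: 23.2
grasp_force: 77.4
```

```bash
python3 -c "
from go import *
tray();nuts()"
```

```text
tray x,y,h [  4.6  -0.3 100.5] rot err deg [-0.1  0.3  0.2] F along x,n [-0.7 -1.1]
side [237.6 253.9] 14 tray xy [-56.  24.] from cup [-28.  24.]
side [248.9 257.5] 70 tray xy [-61.  -4.] from cup [-2.  8.]
side [260.6 258.8] 47 tray xy [-60. -31.] from cup [26. -1.]
top [293.9 211.9] 14 tray xy [-13.  29.] from cup [-13.  10.]
top [295.1 218.2] 11 tray xy [-24.  45.] from cup [-32.   7.]
```

{"fn": "carry_out", "kwargs": {
  "rows": [
    [0,-0.12,0,0,0,0,15],
    [0,-0.12,0,0,0,0,15],
    [0,-0.08,0,0,0,0,15],
    [0,0,0,0,0,0,15],
    [0,0,0,0,0,0,15],
    [0,0,0,0,0,0,15]
  ]
}}

```text
time_s: 13.35
ee_pos: [543.5, -150.5, 161.4]
ee_rot: [0.5, 2.893, 0.836]
contact_force: [-1.0, 0.6, -2.1]
grip_width: 23.1
grasp_force: 77.4
```

```bash
python3 -c "
from go import *
tray();nuts()"
```

```text
tray x,y,h [ -6.9  -0.4 100.4] rot err deg [-0.1  0.3  0.2] F along x,n [-0.9 -1.9]
side [232.9 256.6] 14 tray xy [-64.  34.] from cup [-41.  16.]
side [248.7 258.3] 76 tray xy [-63.  -3.] from cup [-3.  5.]
side [260.4 259.6] 37 tray xy [-62. -31.] from cup [25. -3.]
```

{"fn": "carry_out", "kwargs": {
  "rows": [
    [0,0,-0.6,0,0,0,15],
    [0,0,-0.9,0,0,0,15],
    [0,0,-0.5,0,0,0,15],
    [0,0,0,0,0,0,15],
    [0,0,0,0,0,0,15]
  ]
}}

```text
time_s: 13.87
ee_pos: [529.8, -191.3, 229.8]
ee_rot: [0.5, 2.891, 0.835]
contact_force: [-0.4, -0.1, -3.2]
grip_width: 22.9
grasp_force: 77.5
```

```bash
python3 - <<'E'
from go import *
show(); step([533,-333.3,238],tool(RYAW+np.pi),11)
E
```

```text
{'time_s': 13.867, 'joint_pos': [0.245, 0.364, 0.38, 1.864, -0.722, 1.22, 2.198], 'ee_pos': [529.791, -191.288, 229.755], 'contact_force': [-0.388, -0.129, -3.231], 'grip_width': 22.938, 'grasp_force': 77.502}
11 x [-0.074, -0.299, -0.114] [0.484, 0.07, -0.254] norm 13.1
```

{"fn": "carry_out", "kwargs": {
  "rows": [
    [-0.074,-0.299,-0.114,0.484,0.07,-0.254,15],
    [-0.074,-0.299,-0.114,0.484,0.07,-0.254,15],
    [-0.074,-0.299,-0.114,0.484,0.07,-0.254,15],
    [-0.074,-0.299,-0.114,0.484,0.07,-0.254,15],
    [-0.074,-0.299,-0.114,0.484,0.07,-0.254,15],
    [-0.074,-0.299,-0.114,0.484,0.07,-0.254,15]
  ]
}}

```text
time_s: 14.37
ee_pos: [526.0, -268.3, 222.5]
ee_rot: [0.265, 3.068, 0.39]
contact_force: [-1.0, 0.3, -2.7]
grip_width: 23.5
grasp_force: 77.5
```

{"fn": "carry_out", "kwargs": {
  "rows": [
    [-0.074,-0.299,-0.114,0.484,0.07,-0.254,15],
    [-0.074,-0.299,-0.114,0.484,0.07,-0.254,15],
    [-0.074,-0.299,-0.114,0.484,0.07,-0.254,15],
    [-0.074,-0.299,-0.114,0.484,0.07,-0.254,15],
    [-0.074,-0.299,-0.114,0.484,0.07,-0.254,15],
    [0,0,0,0,0,0,15],
    [0,0,0,0,0,0,15],
    [0,0,0,0,0,0,15]
  ]
}}

```text
time_s: 15.03
ee_pos: [532.7, -331.4, 236.3]
ee_rot: [-0.065, -3.138, -0.005]
contact_force: [0.7, 0.5, -1.8]
grip_width: 22.9
grasp_force: 77.6
```

```bash
python3 - <<'E'
from go import *
show(); step([533,-333.3,238],tool(RYAW+np.pi),1); step([533,-333.3,122],tool(RYAW+np.pi),6); nuts()
s=cam("side"); O=np.zeros((600,800,3),np.uint8); O[:,:400]=crop(s,205,140,305,290,4); O[:585,405:765]=crop(s,215,230,295,360,4.5); cv2.imwrite("pics/e1.png",O)
E
```

```text
{'time_s': 15.033, 'joint_pos': [0.083, 0.374, 0.485, 1.731, -0.195, 1.089, 2.161], 'ee_pos': [532.696, -331.441, 236.342], 'contact_force': [0.674, 0.515, -1.848], 'grip_width': 22.933, 'grasp_force': 77.619}
1 x [-0.009, -0.046, -0.042] [0.033, -0.025, 0.01] norm 2.5
6 x [-0.002, -0.009, 0.476] [0.005, -0.004, 0.002] norm 19.1
side [233.3 255.8] 21 tray xy [-62.  34.] from cup [-39.  19.]
top [297.4 199.3] 32 tray xy [-14. -11.] from cup [26. -4.]
top [295.4 208.6] 62 tray xy [-16.  18.] from cup [-3.  4.]
```

View pics/e1.png

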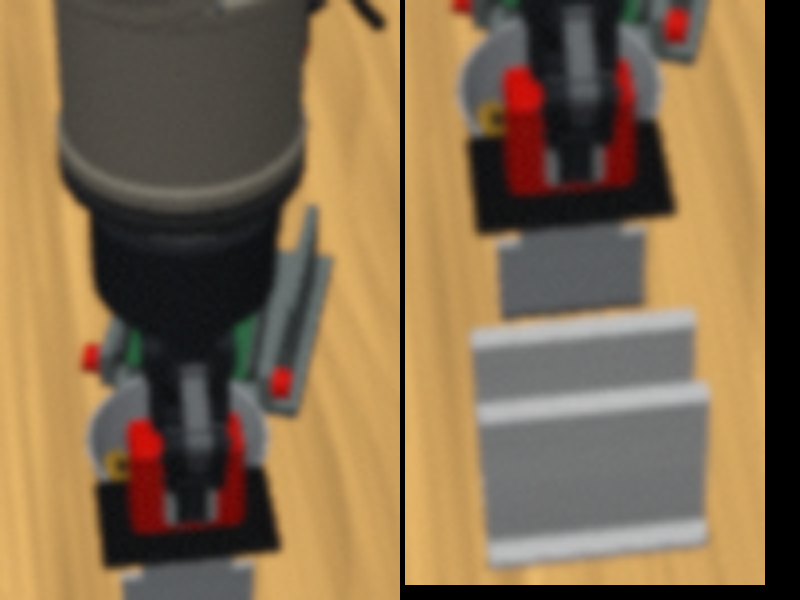

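{"fn": "carry_out", "kwargs": {
  "rows": [
    [0,-0.03,0.47,0,0,0,15],
    [0,-0.02,0.47,0,0,0,15],
    [0,0,0.47,0,0,0,15],
    [0,0,0.47,0,0,0,15],
    [0,0,0.47,0,0,0,15],
    [0,0,0.42,0,0,0,15],
    [0,0,0,0,0,0,15],
    [0,0,0,0,0,0,15]
  ]
}}

```text
time_s: 15.85
ee_pos: [532.1, -334.6, 126.2]
ee_rot: [-0.066, -3.138, -0.003]
contact_force: [0.2, 0.0, -0.1]
grip_width: 23.5
grasp_force: 77.5
```

{"fn": "carry_out", "kwargs": {
  "rows": [
    [0,0,0.07,0,0,0,15],
    [0,0,0,0,0,0,15],
    [0,0,0,0,0,0,15]
  ]
}}

```text
time_s: 16.1
ee_pos: [533.1, -334.9, 124.7]
ee_rot: [-0.065, -3.141, -0.001]
contact_force: [-0.4, 0.1, -2.6]
grip_width: 23.6
grasp_force: 77.5
```

{"fn": "carry_out", "kwargs": {
  "rows": [
    [0,0,0.05,0,0,0,15],
    [0,0,0,0,0,0,15]
  ]
}}

```text
time_s: 16.27
ee_pos: [532.8, -334.6, 122.0]
ee_rot: [-0.064, -3.14, -0.001]
contact_force: [-1.2, -0.2, -1.5]
grip_width: 23.1
grasp_force: 77.5
```

{"fn": "carry_out", "kwargs": {
  "rows": [
    [0,0.02,0.08,0,0,0,15],
    [0,0,0,0,0,0,15],
    [0,0,0,0,0,0,15]
  ]
}}

```text
time_s: 16.52
ee_pos: [532.6, -333.7, 118.4]
ee_rot: [-0.064, -3.139, -0.002]
contact_force: [-0.5, -0.2, -1.6]
grip_width: 23.1
grasp_force: 77.5
```

{"fn": "carry_out", "kwargs": {
  "rows": [
    [0,0,0.05,0,0,0,15],
    [0,0,0,0,0,0,15],
    [0,0,0,0,0,0,15]
  ]
}}

```text
time_s: 16.77
ee_pos: [532.6, -333.8, 116.5]
ee_rot: [-0.064, -3.139, -0.001]
contact_force: [-0.7, -0.2, -2.1]
grip_width: 23.4
grasp_force: 77.5
```

{"fn": "carry_out", "kwargs": {
  "rows": [
    [0,0,0.04,0,0,0,15],
    [0,0,0,0,0,0,15],
    [0,0,0,0,0,0,15]
  ]
}}

```text
time_s: 17.02
ee_pos: [532.7, -334.0, 116.2]
ee_rot: [-0.065, -3.14, -0.002]
contact_force: [-6.7, 4.3, 17.3]
grip_width: 23.4
grasp_force: 79.8
```

{"fn": "carry_out", "kwargs": {
  "rows": [
    [0,0,0.02,0,0,0,15],
    [0,0,0,0,0,0,15]
  ]
}}

```text
time_s: 17.18
ee_pos: [532.7, -334.0, 116.1]
ee_rot: [-0.065, -3.14, -0.002]
contact_force: [-12.1, 7.9, 29.6]
grip_width: 23.1
grasp_force: 81.5
```

Seated on the plates. Back off slightly and release.

{"fn": "carry_out", "kwargs": {
  "rows": [
    [0,0,-0.05,0,0,0,15],
    [0,0,0,0,0,0,30],
    [0,0,0,0,0,0,45],
    [0,0,0,0,0,0,60],
    [0,0,0,0,0,0,60],
    [0,0,0,0,0,0,60],
    [0,0,0,0,0,0,60]
  ]
}}

```text
time_s: 17.77
ee_pos: [532.6, -333.9, 116.0]
ee_rot: [-0.065, -3.139, -0.001]
contact_force: [0.1, -0.2, 0.8]
grip_width: 60.1
grasp_force: 0.0
```

{"fn": "carry_out", "kwargs": {
  "rows": [
    [0,0,-0.2,0,0,0,60],
    [0,0,-0.5,0,0,0,60],
    [0,0,-0.9,0,0,0,60],
    [0,0,-0.9,0,0,0,60],
    [0,0,-0.9,0,0,0,60],
    [0,-0.9,0,0,0,0,60],
    [0,-0.9,0,0,0,0,60],
    [0,-0.9,0,0,0,0,60],
    [0,0,0,0,0,0,60],
    [0,0,0,0,0,0,60]
  ]
}}

```text
time_s: 18.6
ee_pos: [527.2, -444.2, 252.4]
ee_rot: [-0.07, -3.139, 0.0]
contact_force: [0.9, 0.8, 0.1]
grip_width: 59.9
grasp_force: 0.0
```

{"fn": "carry_out", "kwargs": {
  "rows": [
    [-0.3,-0.9,0,0,0,0,60],
    [-0.3,-0.9,0,0,0,0,60],
    [0,0,0,0,0,0,60],
    [0,0,0,0,0,0,60]
  ]
}}

```text
time_s: 18.93
ee_pos: [549.4, -515.5, 251.4]
ee_rot: [-0.066, -3.138, -0.001]
contact_force: [-0.1, 0.0, -0.1]
grip_width: 60.0
grasp_force: 0.0
```

```bash
python3 - <<'E'
from go import *
show(); nuts()
s=cam("side"); h=cv2.cvtColor(s["frame"],cv2.COLOR_BGR2HSV)
red=cv2.inRange(h,(0,150,80),(8,255,255))|cv2.inRange(h,(172,150,80),(180,255,255))
k,_,st,c=cv2.connectedComponentsWithStats(red)
for i in range(1,k):
    if st[i,4]>15: print(st[i].tolist(),np.round(c[i],1))
print("handle centre if hung",proj(s,[[532.5,-334,133]]))
b=[S(214*np.cos(a)-6*np.sin(a),0,80+214*np.sin(a)+6*np.cos(a)) for a in(.46,.5,.54,.56)]; print("bar mid at .46 .5 .54 .56",np.round(proj(s,b),1).tolist())
r=cv2.imread("pics/side0.png"); d=cv2.absdiff(r,s["frame"]).max(2)
for nm,P in(("driver",(325,200)),("jar",(339,278)),("spray",(190,128))): print(nm,(d[P[1]-22:P[1]+22,P[0]-22:P[0]+22]>40).sum())
E
```

```text
{'time_s': 18.933, 'joint_pos': [0.353, 0.587, 0.502, 1.396, -0.285, 1.234, 2.408], 'ee_pos': [549.395, -515.474, 251.369], 'contact_force': [-0.08, 0.011, -0.087], 'grip_width': 59.976, 'grasp_force': 0.0}
side [233.9 256.3] 30 tray xy [-63.  32.] from cup [-38.  17.]
top [297.4 199.3] 32 tray xy [-14. -11.] from cup [26. -4.]
top [295.4 208.7] 61 tray xy [-16.  18.] from cup [-3.  4.]
[329, 199, 15, 22, 174] [335.5 210.8]
[226, 226, 4, 7, 26] [227.6 229. ]
[239, 289, 27, 26, 496] [249.8 302.9]
handle centre if hung [[252.45819576 300.40871831]]
bar mid at .46 .5 .54 .56 [[266.8, 152.5], [266.5, 150.9], [266.2, 149.5], [266.1, 148.9]]
driver 1310
jar 68
spray 1168
```

```bash
python3 - <<'E'
from go import *
def reds(f):
    h=cv2.cvtColor(f,cv2.COLOR_BGR2HSV); red=cv2.inRange(h,(0,150,80),(8,255,255))|cv2.inRange(h,(172,150,80),(180,255,255))
    k,_,st,c=cv2.connectedComponentsWithStats(red); return [(int(st[i,4]),np.round(c[i],1).tolist()) for i in range(1,k) if st[i,4]>8]
t=cam("top"); r=cv2.imread("pics/top0.png"); print(reds(r)); print(reds(t["frame"]))
b=[S(214*np.cos(a)-6*np.sin(a),0,80+214*np.sin(a)+6*np.cos(a)) for a in(0,.46,.5,.54,.56)]; print("bar",np.round(proj(t,b),1).tolist())
d=cv2.absdiff(r,t["frame"]).max(2)
for nm,P in(("driver",(230,137)),("jar",(329,143)),("spray",(125,255))): print(nm,(d[P[1]-14:P[1]+14,P[0]-25:P[0]+25]>30).sum())
s=cam("side"); print(reds(cv2.imread("pics/side0.png")))
E
```

```text
[(213, [242.9, 132.8]), (86, [222.4, 180.9]), (15, [297.4, 181.7]), (150, [380.3, 201.4]), (19, [287.3, 219.1]), (307, [52.5, 318.6]), (97, [13.7, 324.5])]
[(210, [242.8, 132.9]), (101, [231.4, 175.7]), (14, [297.4, 181.9]), (154, [380.3, 201.6]), (19, [287.3, 219.1]), (316, [52.6, 318.5]), (98, [13.7, 324.5])]
bar [[222.6, 181.3], [229.2, 176.2], [230.6, 176.0], [232.0, 175.8], [232.8, 175.7]]
driver 0
jar 0
spray 0
[(45, [129.2, 35.8]), (56, [47.7, 44.3]), (79, [130.4, 47.0]), (93, [43.7, 56.2]), (215, [132.7, 70.2]), (225, [39.7, 80.4]), (101, [267.5, 175.9]), (246, [332.6, 207.5]), (26, [227.6, 229.0]), (31, [274.9, 235.0]), (625, [252.0, 300.9])]
```

```bash
python3 -c "
from bench import close_job
print(close_job())"
```

```text
the job is handed in; nothing more can be done
None
```

The job is handed in; no verdict came back. By the camera and force readings, the tray is tipped at about 0.53 rad and the scraper is back in its rack and released. The can, jar and screwdriver have not moved. I located the nuts in the cup by colour only: three clear blobs, one large enough to be two touching nuts, so the count of four is inferred.

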